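# Mesh the splined nozzle in the balloon inflator and hold it down

### The arm

A 6-joint arm with a two-finger parallel gripper is mounted at the origin on the work surface. World frame = base frame: x ahead of the robot, y to its left, z up, the work surface at z = 0. Lengths are in mm, angles in rad, forces in N, time in s.
With the tool pointing down it reaches from about 350 to 775 mm from the base axis. Payload 5.5 kg.
Tool frame: the origin (TCP) lies where the fingers leave the gripper's body, on its centre line; the fingertips stand 73 mm ahead of it and the grasp point (between the pads) lies 54 mm ahead of it (arm.tcp_to_tips is the distance from the TCP to the fingertips, in mm); z points along the fingers, y is the direction in which the jaws open and shut (so a half turn about z gives the same grasp; the last joint's range is limited). The gripper opens to 85 mm and grips with 20 to 120 N. Pads are 22 mm wide; open, the fingers measure 114 mm over their backs; the gripper's body (76 mm by 85 mm) begins 54 mm behind the grasp point. The pads swing forward as they close: fully open they stand 13 mm farther back than shut.
Start: joints at [-1.241, 0.313, 0.046, 1.304, 0, 1.431], TCP at [260.308, -512.741, 303.923] pointing down, gripper open.
Joint ranges: [-2.76, 2.76], [-0.86, 1.69], [-1.03, 1.26], [-2.2, 2.34], [-1.47, 1.5], [-3.14, 3.14]. Speed limits (rad/s): [2.57, 2.57, 3.14, 3.14, 3.14, 3.14].

### API

Orientations are given as a unit quaternion [w, x, y, z].
In Python, from workcell import arm, optics gives the robot as it stands.
- The arm moves only by the shell command python3 -m jog 'ROWS' [FORCE]. ROWS is JSON, a list that holds one entry, the list of rows, each a list of 7 numbers: the shift along the tool's x, y, z in m, then the turn, a rotation vector about the tool's x, y, z in degrees, then the closure in counts, from 0 (fully open) to 255 (shut). In form: [[[x, y, z, wx, wy, wz, fingers], ...]]. A call has 1 to 12 rows; each row shifts and turns the pose as measured when the row begins, along the tool's axes as they then stand; what a row does not reach is not made up. A row lasts 1/10 s, in which the tool goes at most 50 mm and 8.59 degrees, less where a joint would pass 70% of its speed; a pose out of reach is approached as far as the arm can. A call is refused whole if a number of a shift passes 0.05 or a number of a turn 8.59, either way. A call with a gripper value outside its range is refused whole. The fingers move at their own pace and stop on an object; FORCE is the grip in N (left out, the last holds). Time passes only in rows, so rows that do not move let the fingers close. It gives the time, the measured TCP pose, the force and the opening at its end, in the units of the state.
- arm.state(): the state, without advancing time (a new reading comes with each control period).
- optics.grab_frame(name): name is "scene" or "side" or "wrist"; returns a dict with "img" (400x640x3 uint8, red, green, blue), "fov_y" (degrees; the focal length in pixels is half the picture's height over the tangent of half this angle, whatever the lens; pixels are square), "cx", "cy" (the principal point, pixels), "cam_to_world" (4x4, takes a point from camera to world coordinates); the wrist camera has in their place "hand_eye" (4x4, takes a point from camera to tool coordinates, whose origin is the TCP and whose axes are the flange's). Camera axes: x right, y down, z forward; pixel columns grow to the right and rows downward; lengths in mm; the calibration is good to about 2 mm. A picture is of the moment at which its call begins: read the wrist's pose just before it. There is no depth.
- arm.sign_off(): hands the job in, once; it reports no verdict.
The state is a dict: "time": time; "joints": joint angles; "qvel": joint speeds; "joint_torque": joint torques, N m; "ee_pos": TCP position; "eef_rot": TCP orientation; "force": force on the tool from outside, world axes, zero at the start; "torque": the same for the moment, N m; "opening": opening from 0.0 (shut) to 1.0 (fully open).
Only numpy, scipy, OpenCV 4.12 (cv2) and the standard library are available. Lean on these libraries where they do the work, as an engineer would, in place of code of your own. Each camera call takes 0.05 s, during which the arm holds its last target.

### The job

Pick the blue nozzle out of the aluminium tray, turn it until the four splines of its stem mesh with the cross-shaped socket on top of the balloon inflator, and push it fully home against the socket's spring, until its flange is down on the black collar. Finish while still gripping the nozzle upright and keeping it pressed fully down; do not let go. Leave everything else standing where it is.

Things in the scene. Friction and masses are not known exactly. Their poses are not given: they have to be found in the camera images.
- nozzle: Blue nozzle, about 60 g, 79 mm tall, upright on the tray floor, any yaw. Origin: centre of the stem's underside; z up. Steel stem 0-22 mm: a plus of four splines along its +-x and +-y, 30 mm tip to tip, 7 mm thick, lower edges rounded 3.5 mm. Above: round flange 40 mm diameter, 22-27 mm; square grip block, 27-61 mm; round tip tapering 18 to 12 mm, 61-79 mm. Quarter turns fit alike.
- nozzle_grip (a point): Middle of the nozzle's grip block, 49 mm above its origin, where to grip: the block is 24 x 24 mm, its faces square to the nozzle's x and y, so the splines point straight out under the faces. The flange's top lies 22 mm below this point.
- socket (a point): Centre of the socket's mouth, level with the top of the black 60 x 60 mm collar, 115 mm above the table; z up, x and y along the arms of the cross-shaped slot and the collar's sides. Each slot arm is 11 mm wide, 34 mm end to end. A yellow plunger stands 14 mm down in it. Fully home, the nozzle's origin lies 22 mm below this point and its flange rests on the collar.
- plunger (a joint): Travel of the yellow spring plunger that the stem pushes down in the socket, m: 0 up, 0.008 when the nozzle is fully home, 0.010 its stop. Takes about 4 N to start and 8 N when home; unless held down, the nozzle is pushed up again.
- inflator: Balloon inflator, fixed: white housing 190 (x) x 150 (y) mm, 85 mm high, with the black collar 30 mm high in the middle of its top; yellow marks on the collar continue the slot's arms. Origin: centre of its underside, on the table; its yaw is the socket's.
- tray: Aluminium tray, fixed, 230 (x) x 200 (y) mm, 3 mm floor, walls 3 mm thick and 18 mm high. Origin: centre of its underside on the table.
- spare_yellow: Yellow spare nozzle standing in the tray: round grip 26 mm diameter and plain round stem, same heights as the blue one. Not wanted. Origin at its foot.
- spare_green: Green spare nozzle standing in the tray, same shape as the yellow one. Not wanted. Origin at its foot.
- weight_a: Small brass balloon weight, 28 mm diameter, 13 mm high, lying in the tray. Origin at its underside.
- weight_b: Another brass balloon weight like it, in the tray.
- votive: Cobalt blue glass votive cup, 68 mm diameter, 65 mm high, loose on the table. Origin at its foot.
- holder: White porcelain holder, open cup 72 mm diameter, 100 mm high, loose on the table. Origin at its foot.
- mug: Terracotta mug, 80 mm diameter, 90 mm high, loose on the table. Origin at its foot.
- spool: Orange ribbon spool, 64 mm diameter, 40 mm high, loose on the table. Origin at its foot.
Not all that is in view belongs to the job. What is shaped like the inflator but purple is not meant. There is more than one size of the nozzle; the one meant has the size given above.

How it is judged (in metres and radians):
On the way, in this order (a step that is already met when the one before it is completed fails the run):
1. the blue nozzle is lifted clear of the tray in the fingers (height (world z) of nozzle above 0.05 m and contact force between the fingers and nozzle above 1 N), for 0.2 s.
2. its splines have entered the slots (horizontal distance between nozzle and socket below 0.0035 m and angle between nozzle's own z axis and vertical below 0.1 rad and (angle between the x axis of nozzle and the x axis of socket, either way round below 0.2 rad or angle between the x axis of nozzle and the y axis of socket, either way round below 0.2 rad) and z of nozzle in the frame of socket below -0.006 m), for 0.1 s.
At the end, for the whole second after the job is handed in: The nozzle's stem is in the socket: upright within 0.1 rad, within 3.5 mm of the socket axis, splines in line with the slots (within 0.2 rad, any quarter turn), its foot at least 20 mm below the mouth (22 mm is fully home), the plunger pressed in more than 6 mm, and the fingers still gripping it (horizontal distance between nozzle and socket below 0.0035 m and angle between nozzle's own z axis and vertical below 0.1 rad and (angle between the x axis of nozzle and the x axis of socket, either way round below 0.2 rad or angle between the x axis of nozzle and the y axis of socket, either way round below 0.2 rad) and value of joint plunger above 0.006 m and z of nozzle in the frame of socket below -0.02 m and contact force between the fingers and nozzle above 1 N); the arm keeps its last pose, push and grip.
It fails at once if a spare nozzle is shifted more than 30 mm or knocked over (distance of any of spare_yellow, spare_green from where it was at the start of the episode above 0.03 m or angle between any of spare_yellow, spare_green's own z axis and vertical above 0.6 rad).
It fails at once if a balloon weight is shifted more than 30 mm or knocked over (distance of any of weight_a, weight_b from where it was at the start of the episode above 0.03 m or angle between any of weight_a, weight_b's own z axis and vertical above 0.6 rad).
It fails at once if the votive or the holder is shifted more than 30 mm or knocked over (distance of any of votive, holder from where it was at the start of the episode above 0.03 m or angle between any of votive, holder's own z axis and vertical above 0.6 rad).
It fails at once if the mug or the spool is shifted more than 30 mm or knocked over (distance of any of mug, spool from where it was at the start of the episode above 0.03 m or angle between any of mug, spool's own z axis and vertical above 0.6 rad).
It also fails if it takes over 42 s, if anything falls off the work surface, if the arm or the gripper's body presses on something with over 40 N, if the wrist force passes 120 N, or if a joint passes its speed limit or range.

## Working session

There is one attempt and no reset: what is moved stays moved. The work goes in short steps, Python scripts to look and compute and a shell command to move; the robot and the scene stay as the last step left them, time stands still between calls to the robot, and variables do not carry over. Pictures are saved under pics/ and viewed, and the job is handed in when it is done.

```bash
ls; mkdir -p pics; python3 - <<'E'
from workcell import arm, optics
import cv2
print(arm.state())
for n in ("scene","side","wrist"):
    f=optics.grab_frame(n)
    cv2.imwrite(f"pics/{n}0.png",f["img"][:,:,::-1])
    print(n,{k:(v.tolist() if hasattr(v,'tolist') else v) for k,v in f.items() if k!="img"})
E
```

```text
pics
{'time': 0.0, 'joints': array([-1.24060785e+00,  3.13987117e-01,  4.49476995e-02,  1.30356975e+00,
       -1.26842767e-05,  1.43117958e+00]), 'qvel': array([ 1.20003764e-03, -7.51259360e-05,  9.02333082e-04, -1.21952134e-03,
        1.90546692e-03,  3.59440650e-04]), 'joint_torque': array([ 1.87193286e-04, -4.80625033e+01,  2.98535264e+01,  1.93358981e-02,
       -1.56906594e-05, -1.01619321e-05]), 'ee_pos': array([ 260.16451384, -512.34642933,  303.0035011 ]), 'eef_rot': array([-9.01706767e-04,  9.72536612e-01,  2.32748182e-01, -9.25519264e-05]), 'force': array([ 0.14472168,  0.40950168, -0.84595353]), 'torque': array([ 0.03835279, -0.03407313,  0.00368322]), 'opening': 1.0054773828743746}
scene {'fov_y': 45.57091235680676, 'cx': 319.3249515917597, 'cy': 198.79742302418464, 'cam_to_world': [[0.38177464866225924, 0.5477522259637199, -0.7444565914750156, 1690.375155391803], [0.9242523314393292, -0.22416587726402196, 0.3090425331559002, -467.76222610264216], [0.002396970540630556, -0.8060503448434478, -0.5918421209325895, 962.4162979826679], [0.0, 0.0, 0.0, 1.0]]}
side {'fov_y': 47.40024413697421, 'cx': 320.90793607007384, 'cy': 199.6118749082247, 'cam_to_world': [[-0.8874679140328164, -0.25768935385425845, 0.38209540493496685, 79.56273826799782], [-0.4608477517436157, 0.5042484295683514, -0.7303101197372976, 990.4421272639647], [-0.004477865015410035, -0.8242146068761618, -0.5662598613153484, 893.2181348374403], [0.0, 0.0, 0.0, 1.0]]}
wrist {'fov_y': 61.569952769142944, 'cx': 321.11001781923005, 'cy': 198.2329709202847, 'hand_eye': [[0.00011453401110737923, -0.9662428692568229, -0.2576328870550155, 64.33762882756123], [0.9999999682738063, 0.00016846842576994674, -0.00018727192856780699, -0.20046760278924491], [0.00022435317249936868, -0.25763285743229947, 0.9662428578969791, -69.71674922763349], [0.0, 0.0, 0.0, 1.0]]}
```

View pics/scene0.png

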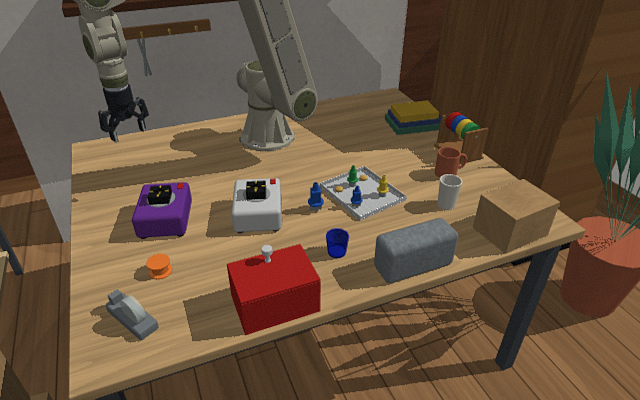

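View pics/side0.png

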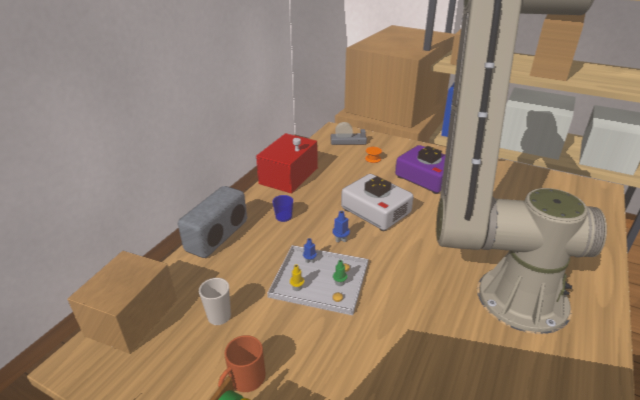

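View pics/wrist0.png

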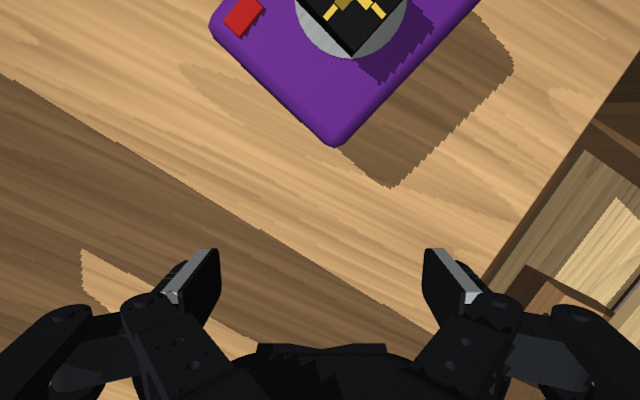

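The scene view shows the tray near (362,192) with the blue nozzle at (357,197). A bigger blue nozzle stands outside the tray at (316,195), and the white inflator's collar is at (257,190). The side view agrees: small blue nozzle at (310,250), collar at (378,187). The wrist camera sees only the purple decoy. Next I triangulate.

```bash
cat > h.py <<'E'
import numpy as np, cv2
from workcell import arm, optics
from scipy.spatial.transform import Rotation as R
def q2R(q): return R.from_quat([q[1],q[2],q[3],q[0]]).as_matrix()
def tool():
    s=arm.state(); T=np.eye(4); T[:3,:3]=q2R(s["eef_rot"]); T[:3,3]=s["ee_pos"]; return T
def frame(n):
    T=tool(); f=optics.grab_frame(n)
    f["T"]=np.array(f["cam_to_world"]) if n!="wrist" else T@np.array(f["hand_eye"])
    f["f"]=200/np.tan(np.radians(f["fov_y"]/2)); return f
def ray(f,u,v):
    d=np.array([(u-f["cx"])/f["f"],(v-f["cy"])/f["f"],1.]); d=f["T"][:3,:3]@d
    return f["T"][:3,3],d/np.linalg.norm(d)
def onz(f,uv,z):
    o,d=ray(f,*uv); return o+d*(z-o[2])/d[2]
def tri(f1,p1,f2,p2):
    A=np.zeros((3,3));b=np.zeros(3);rs=[ray(f1,*p1),ray(f2,*p2)]
    for o,d in rs:
        P=np.eye(3)-np.outer(d,d);A+=P;b+=P@o
    x=np.linalg.solve(A,b)
    return x,[np.linalg.norm((np.eye(3)-np.outer(d,d))@(x-o)) for o,d in rs]
def proj(f,X):
    c=np.linalg.inv(f["T"])@np.append(X,1); return c[:2]/c[2]*f["f"]+[f["cx"],f["cy"]]
def blobs(img,lo,hi,amin=15):
    hsv=cv2.cvtColor(img,cv2.COLOR_RGB2HSV); m=cv2.inRange(hsv,lo,hi)
    n,l,st,c=cv2.connectedComponentsWithStats(m)
    return [(st[i].tolist(),c[i].round(1).tolist()) for i in range(1,n) if st[i][4]>=amin],m
def crop(img,x,y,w,h,s,name):
    c=cv2.resize(img[y:y+h,x:x+w],None,fx=s,fy=s,interpolation=cv2.INTER_CUBIC); cv2.imwrite("pics/"+name,c[:,:,::-1])
E
python3 - <<'E'
from h import *
S=frame("scene");D=frame("side")
for n,f in(("scene",S),("side",D)):
    print(n,"blue",blobs(f["img"],(105,120,50),(125,255,255))[0])
    print(n,"yel",blobs(f["img"],(22,150,100),(32,255,255))[0])
    print(n,"green",blobs(f["img"],(50,150,40),(85,255,255))[0])
    print(n,"black collar",[b for b in blobs(f["img"],(0,0,0),(180,255,45),40)[0]])
crop(S["img"],225,150,190,90,4,"s1.png")
crop(D["img"],260,160,170,150,4,"d1.png")
E
```

```text
scene blue [([388, 110, 53, 18, 189], [415.2, 121.8]), ([451, 115, 17, 19, 111], [456.6, 121.8]), ([308, 183, 16, 24, 238], [315.3, 196.2]), ([351, 186, 11, 18, 134], [356.2, 196.0]), ([326, 229, 23, 29, 538], [336.7, 242.3])]
scene yel [([391, 101, 47, 15, 463], [414.1, 108.0]), ([456, 119, 17, 17, 101], [462.6, 124.5]), ([377, 176, 11, 17, 94], [383.3, 185.1])]
scene green [([461, 123, 19, 15, 102], [469.1, 128.2]), ([348, 166, 10, 17, 99], [352.3, 175.4])]
scene black collar [([111, 0, 125, 12, 588], [160.1, 4.2]), ([62, 8, 19, 9, 117], [71.0, 11.8]), ([83, 36, 11, 23, 115], [87.9, 47.2]), ([100, 78, 16, 10, 78], [107.4, 83.5]), ([98, 84, 51, 57, 1231], [120.5, 109.9]), ([248, 103, 27, 8, 48], [261.8, 107.8]), ([246, 181, 20, 19, 294], [255.6, 190.6]), ([147, 186, 25, 19, 341], [159.3, 195.0]), ([0, 231, 23, 44, 229], [9.8, 255.6]), ([495, 242, 76, 128, 2439], [525.4, 302.9]), ([96, 380, 58, 20, 196], [118.4, 394.2])]
side blue [([442, 87, 11, 49, 231], [447.3, 112.6]), ([275, 196, 17, 25, 335], [283.6, 207.7]), ([333, 213, 16, 24, 200], [339.7, 226.1]), ([304, 241, 12, 18, 121], [308.4, 250.6])]
side yel [([290, 266, 14, 21, 185], [296.4, 277.4])]
side green []
side black collar []
```

View pics/s1.png

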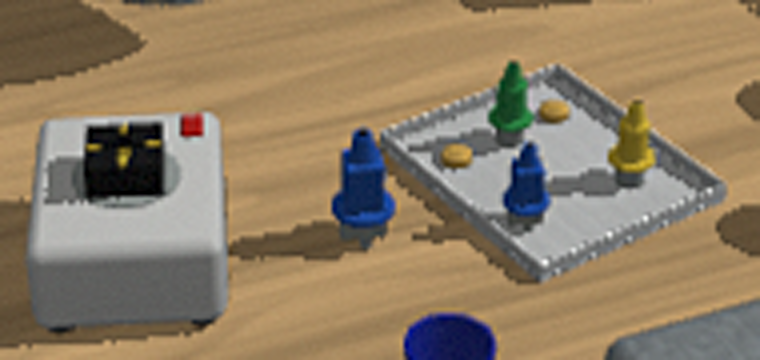

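View pics/d1.png

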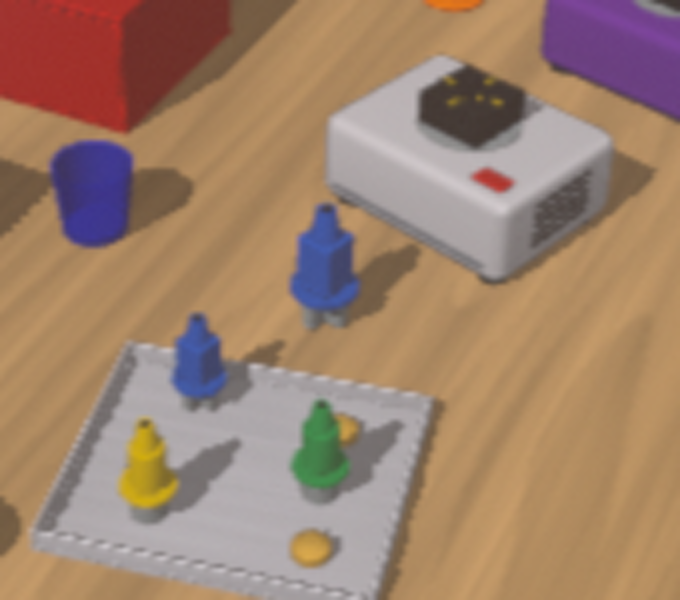

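```bash
python3 - <<'E'
from h import *
S=frame("scene");D=frame("side")
c=lambda p:(225+p[0]/4,150+p[1]/4); d=lambda p:(260+p[0]/4,160+p[1]/4)
for n,a,b in (("nozzle tip",(531,145),(197,317)),("big tip",(364,130),(325,207)),("collar c",(124,143),(473,92)),("yel tip",(636,103),(144,421)),("green tip",(514,63),(321,404)),
 ("traycornerA",(558,66),(370,598)),("tc near",(542,278),(128,345)),("tc right",(723,188),(35,540)),("tc left",(384,137),(433,402))):
    x,e=tri(S,c(a),D,d(b)); print(n,x.round(1),np.round(e,1))
print("weights",onz(S,c((457,155)),10),onz(S,c((554,111)),10))
print("votive",onz(S,(338,236),60),"collar S",onz(S,c((124,143)),115),"D",onz(D,d((473,92)),115))
print("purple/holder",onz(S,(450,180),100),onz(S,(448,152),90))
T=tool();print(T.round(3))
E
```

```text
nozzle tip [566.1 133.2  82.1] [0.6 0.6]
big tip [528.4   3.3 106. ] [0.4 0.4]
collar c [ 485.5 -181.4  114.1] [0.6 0.6]
yel tip [545.3 241.6  82.6] [0.1 0.1]
green tip [450.2 174.4  82.5] [0. 0.]
traycornerA [376.1 257.6  16.5] [1. 1.]
tc near [641.3 108.6   8.1] [2.1 2.1]
tc right [593.8 305.8   9.6] [0.1 0.1]
tc left [413.4  66.6  11.2] [2.2 2.2]
weights [464.0207567  116.30304351  10.        ] [434.30636332 225.50560262  10.        ]
votive [743.91961269 -15.98348703  60.        ] collar S [ 485.94192206 -181.96953719  115.        ] D [ 485.21449778 -179.11588954  115.        ]
purple/holder [670.78925518 413.46487465 100.        ] [505.86513505 522.05225701  90.        ]
[[ 8.92000e-01  4.53000e-01 -0.00000e+00  2.60290e+02]
 [ 4.53000e-01 -8.92000e-01  0.00000e+00 -5.12646e+02]
 [ 0.00000e+00 -0.00000e+00 -1.00000e+00  3.03682e+02]
 [ 0.00000e+00  0.00000e+00  0.00000e+00  1.00000e+00]]
```

Triangulation is consistent. The nozzle tip is at z=82, against an expected 3+79, and the collar at z≈114, against 115. The other blue nozzle's tip is at 106 mm, so it's the wrong size. I'll look at the socket first from above.

```bash
python3 -m jog '[[[0.044,-0.024,0,0,0,0,0],[0.044,-0.024,0,0,0,0,0],[0.044,-0.024,0,0,0,0,0],[0.044,-0.024,0,0,0,0,0],[0.044,-0.024,0,0,0,0,0],[0.044,-0.024,0,0,0,0,0],[0.044,-0.024,0,0,0,0,0],[0.042,-0.024,0,0,0,0,0],[0,0,0,0,0,0,0],[0,0,0,0,0,0,0]]]'
python3 - <<'E'
from h import *
f=frame("wrist");cv2.imwrite("pics/w1.png",f["img"][:,:,::-1])
print(arm.state()["ee_pos"],f["T"].round(3).tolist())
E
```

```text
time: 1.35
ee_pos: [489.7, -179.6, 302.8]
eef_rot: [0.002, 0.973, 0.231, 0.001]
force: [-0.3, -0.7, -0.5]
opening: 1.005
[ 489.52478342 -179.95095589  302.775958  ] [[0.449, -0.864, -0.227, 546.89], [-0.893, -0.434, -0.118, -150.381], [0.003, 0.256, -0.967, 372.606], [0.0, 0.0, 0.0, 1.0]]
```

View pics/w1.png

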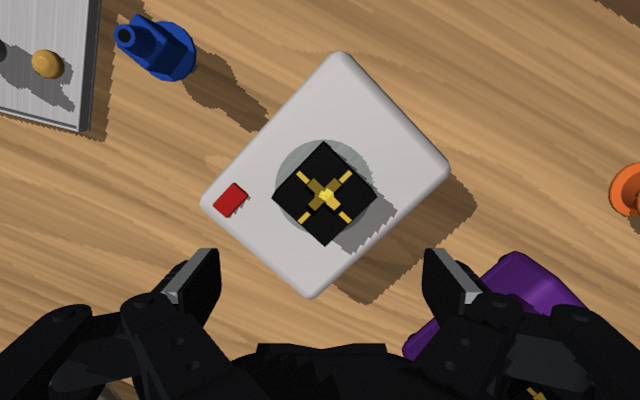

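The wrist view shows the white inflator's collar centred near (324,195). Its corners are about (325,141), (378,196), (326,246) and (271,197), with four yellow marks along the slot arms.

```bash
python3 - <<'E'
from h import *
f=frame("wrist");print(f["T"][:3,3])
im=f["img"]; crop(im,250,120,150,140,4,"w1c.png")
bl,m=blobs(im,(20,120,120),(35,255,255),8);print(bl)
hsv=cv2.cvtColor(im,cv2.COLOR_RGB2HSV); d=cv2.inRange(im,(0,0,0),(48,48,48)); 
n,l,st,c=cv2.connectedComponentsWithStats(d)
i=[i for i in range(1,n) if 250<c[i][0]<400 and 130<c[i][1]<260 and st[i][4]>500];print([(st[k].tolist(),c[k]) for k in i])
mk=(l==i[0]).astype(np.uint8); cn,_=cv2.findContours(mk,cv2.RETR_EXTERNAL,cv2.CHAIN_APPROX_NONE); h=cv2.convexHull(max(cn,key=len))
ap=cv2.approxPolyDP(h,6,True)[:,0];print(ap.tolist())
W=np.array([onz(f,p,115) for p in ap]);print(W.round(1))
if len(W)==4:
    print("centre",W.mean(0),"sides",[np.linalg.norm(W[(k+1)%4]-W[k]).round(1) for k in range(4)],"ang",[np.degrees(np.arctan2(*(W[(k+1)%4]-W[k])[1::-1])).round(1) for k in range(4)])
E
```

```text
[ 546.70233945 -150.78734891  372.63423969]
[([296, 171, 14, 13, 79], [302.5, 176.9]), ([339, 171, 13, 12, 79], [345.1, 176.4]), ([308, 179, 33, 31, 548], [324.6, 194.7]), ([298, 212, 12, 12, 66], [303.5, 217.5]), ([339, 212, 13, 11, 67], [344.8, 217.0])]
[([272, 141, 105, 105, 4689], array([324.14544679, 193.88611644]))]
[[323, 141], [376, 195], [325, 245], [272, 198]]
[[ 527.  -163.2  115. ]
 [ 508.  -219.7  115. ]
 [ 452.  -202.8  115. ]
 [ 468.9 -147.1  115. ]]
centre [ 488.99700893 -183.19552981  115.        ] sides [np.float64(59.7), np.float64(58.5), np.float64(58.2), np.float64(60.3)] ang [np.float64(-108.6), np.float64(163.2), np.float64(73.1), np.float64(-15.4)]
```

View pics/w1c.png

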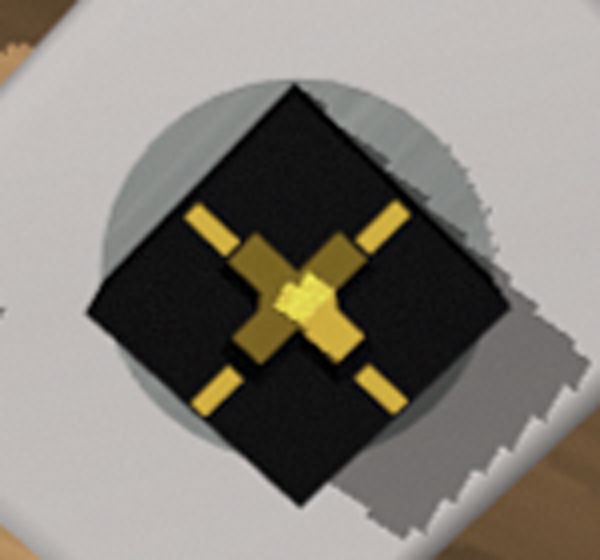

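```bash
python3 - <<'E'
from h import *
f=frame("wrist");T=tool()
bl,m=blobs(f["img"],(20,120,120),(35,255,255),8)
P=[onz(f,b[1],115) for b in bl if b[0][4]<120]
P=np.array(P);a,b,c,d=P[0],P[1],P[2],P[3] # UL UR LL LR
print(P.round(1))
A=np.stack([(d-a)[:2],-(c-b)[:2]],1);t=np.linalg.solve(A,(b-a)[:2]);print("centre",a+t[0]*(d-a),"mean",P.mean(0))
for u in((d-a),(c-b)): print(np.linalg.norm(u),np.degrees(np.arctan2(u[1],u[0]))%90)
print("tool",T[:3,3],"yaw",np.degrees(np.arctan2(T[1,0],T[0,0])),"centre in tool",(np.linalg.inv(T)@np.append(P.mean(0),1)).round(1))
# scene-based check
S=frame("scene");D=frame("side");x,e=tri(S,(256,185.75),D,(378.25,183));print(x,"proj",proj(S,P.mean(0)),proj(D,P.mean(0)))
E
```

```text
[[ 495.  -161.2  115. ]
 [ 510.2 -190.8  115. ]
 [ 465.5 -176.6  115. ]
 [ 480.8 -206.1  115. ]]
centre [ 487.85639399 -183.71438013  115.        ] mean [ 487.87298614 -183.67791883  115.        ]
47.07311378853634 72.44433134730996
46.87377732267136 72.35583342769371
tool [ 488.87491622 -181.47707938  302.75041319] yaw 26.46834043984287 centre in tool [ -2.2   0.9 187.8   1. ]
[ 485.53249258 -181.4177408   114.08994535] proj [255.64619403 186.1947855 ] [377.99806707 182.11427439]
```

```bash
python3 -m jog '[[[0.03,-0.035,0.006,0,0,0,0],[0.03,-0.035,0.006,0,0,0,0],[0.03,-0.035,0.006,0,0,0,0],[0.03,-0.035,0.006,0,0,0,0],[0.03,-0.035,0.006,0,0,0,0],[0.03,-0.035,0.006,0,0,0,0],[0.03,-0.036,0.006,0,0,0,0],[0,0,0,0,0,0,0],[0,0,0,0,0,0,0]]]'
python3 - <<'E'
from h import *
for i in range(3):print(arm.state()["time"],arm.state()["ee_pos"])
f=frame("wrist");cv2.imwrite("pics/w2.png",f["img"][:,:,::-1])
print(arm.state()["time"],arm.state()["ee_pos"])
E
```

```text
time: 2.5
ee_pos: [575.3, 125.8, 258.2]
eef_rot: [0.004, 0.977, 0.214, 0.003]
force: [0.1, -0.9, -0.3]
opening: 1.003
2.5 [575.32509973 125.80613804 258.1584639 ]
2.5 [575.32509973 125.80613804 258.1584639 ]
2.5 [575.32509973 125.80613804 258.1584639 ]
2.55 [575.24253846 125.50115595 258.10251075]
```

View pics/w2.png

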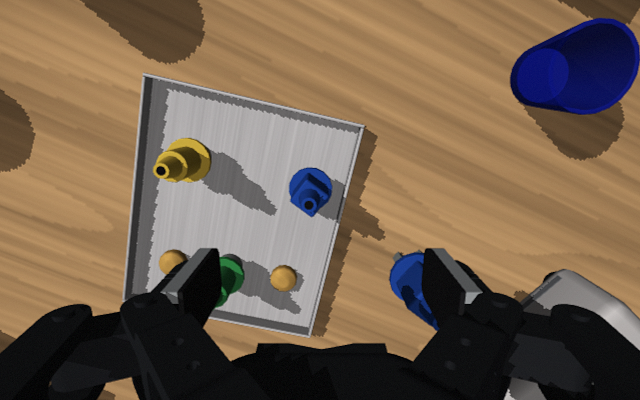

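The wrist view shows the small blue nozzle at about (310,190) with its tip at (309,205). Yellow is at (182,160), green at (230,280), and the wrong, bigger blue nozzle at (410,280). Zooming in for the block's yaw.

```bash
python3 - <<'E'
from h import *
f=frame("wrist");T=tool()
crop(f["img"],270,150,80,80,7,"w2c.png")
bl,m=blobs(f["img"],(105,100,30),(128,255,255),100);print([b for b in bl if 270<b[1][0]<350])
print(onz(f,(309,205),82),T[:3,3],np.degrees(np.arctan2(T[1,0],T[0,0])))
E
```

```text
[([289, 167, 43, 50, 1474], [309.8, 189.1])]
[566.50967453 130.41717864  82.        ] [575.17806792 124.83680954 258.36474189] 24.599318336996802
```

View pics/w2c.png

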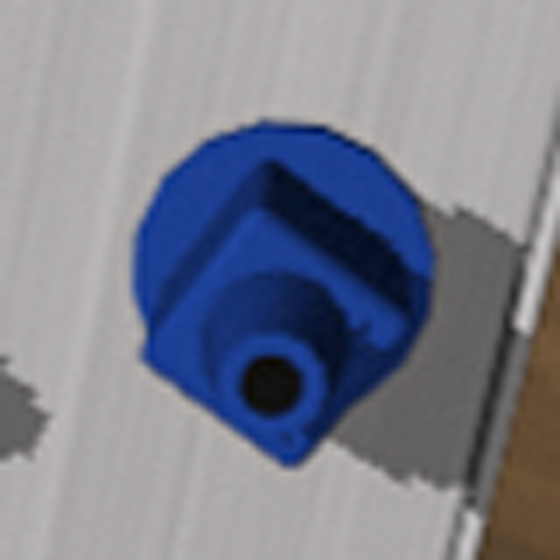

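Block top corners in the crop: top (265,210), left (148,353), bottom (292,465), right about (405,322).

```bash
python3 - <<'E'
from h import *
f=frame("wrist");T=tool()
W=np.array([onz(f,(270+x/7,150+y/7),64) for x,y in ((265,210),(148,353),(292,465),(407,322))])
print(W.round(1),"c",W.mean(0).round(1))
for k in range(4):
    v=W[(k+1)%4]-W[k];print(np.linalg.norm(v).round(1),(np.degrees(np.arctan2(v[1],v[0]))%90).round(1))
print("tip",onz(f,(270+271/7,150+384/7),82))
print("toolyaw",np.degrees(np.arctan2(T[1,0],T[0,0])),T.round(4))
Z=T[:3,2];print(Z)
E
```

```text
[[580.2 137.4  64. ]
 [559.1 142.9  64. ]
 [553.5 122.   64. ]
 [574.9 117.   64. ]] c [566.9 129.8  64. ]
21.8 75.5
21.6 75.1
22.0 76.8
21.1 75.5
tip [566.43369352 129.9418892   82.        ]
toolyaw 24.562879923102688 [[ 9.095000e-01  4.156000e-01  7.000000e-03  5.751767e+02]
 [ 4.157000e-01 -9.095000e-01 -5.600000e-03  1.245305e+02]
 [ 4.100000e-03  8.000000e-03 -1.000000e+00  2.586059e+02]
 [ 0.000000e+00  0.000000e+00  0.000000e+00  1.000000e+00]]
[ 0.00704036 -0.00560273 -0.99995952]
```

The nozzle is at about (566.6,130) with yaw 75.6° mod 90, and the socket yaw is 72.4°. Joint 6 allows a tool yaw of +75.6 but not −14.4, so I turn the tool by +51°, which is −51° about tool z.

```bash
python3 -m jog '[[[0,0,0,0,0,-8.5,0],[0,0,0,0,0,-8.5,0],[0,0,0,0,0,-8.5,0],[0,0,0,0,0,-8.5,0],[0,0,0,0,0,-8.5,0],[0,0,0,0,0,-8.5,0],[0,0,0,0,0,0,0]]]'
cat > n.py <<'E'
from h import *
import sys
f=frame("wrist");T=tool();s=arm.state()
print(s["time"],"q",s["joints"].round(3),"T",T[:3,3].round(1),"yaw",np.degrees(np.arctan2(T[1,0],T[0,0])).round(2),"z",T[:3,2].round(4))
cv2.imwrite("pics/%s.png"%sys.argv[1],f["img"][:,:,::-1])
E
python3 n.py w3
```

```text
time: 3.35
ee_pos: [575.1, 110.5, 262.0]
eef_rot: [0.006, 0.788, 0.616, 0.002]
force: [-0.5, -0.3, -0.2]
opening: 0.999
3.4 q [ 0.056  0.342 -0.017  1.203 -0.008  1.874] T [575.1 110.5 262. ] yaw 75.82 z [ 0.0102 -0.007  -0.9999]
```

View pics/w3.png

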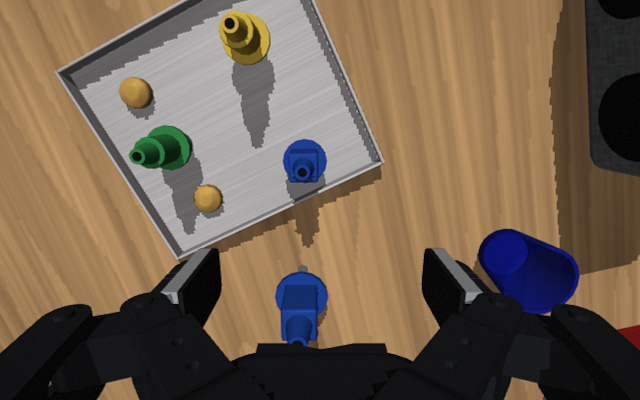

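The nozzle's block is now square to the picture at about (303,165). The big blue nozzle shows at (300,300), nearer the base.

```bash
python3 - <<'E'
from h import *
f=frame("wrist");crop(f["img"],270,130,70,70,8,"w3c.png")
E
```

```text
(no output)
```

View pics/w3c.png

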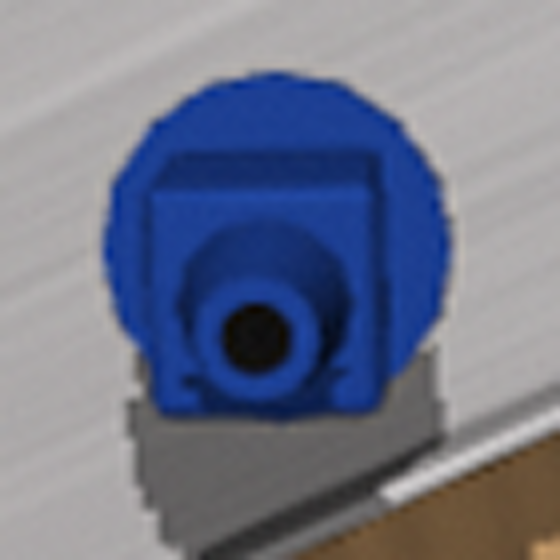

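```bash
python3 - <<'E'
from h import *
f=frame("wrist");T=tool();Ti=np.linalg.inv(T)
W=np.array([onz(f,(270+x/8,130+y/8),64) for x,y in ((148,187),(376,187),(378,413),(150,415))])
print("block c",W.mean(0).round(1),[np.linalg.norm(W[k]-W[k-1]).round(1) for k in range(4)],[(np.degrees(np.arctan2(*(W[k]-W[k-1])[1::-1]))%90).round(1) for k in range(4)])
tip=onz(f,(270+257/8,130+338/8),82);print("tip",tip)
fl=onz(f,(270+278/8,130+245/8),30);print("flange c approx",fl)
print("T",T[:3,3].round(1),"yaw",np.degrees(np.arctan2(T[1,0],T[0,0])))
g=np.array([W[:,0].mean(),W[:,1].mean(),54.]);g[:2]=(g[:2]+tip[:2])/2
print("target in tool",(Ti@np.append(g,1)).round(1))
S=frame("scene");D=frame("side")
for n,F in(("S",S),("D",D)):
    b,m=blobs(F["img"],(105,100,40),(125,255,255),60);print(n,[x for x in b],proj(F,[g[0],g[1],82]),proj(F,[g[0],g[1],64]))
crop(S["img"],335,170,45,45,10,"s2.png");crop(D["img"],290,225,45,45,10,"d2.png")
E
```

```text
block c [566.9 131.6  64. ] [np.float64(23.2), np.float64(22.7), np.float64(23.0), np.float64(23.2)] [np.float64(74.9), np.float64(75.7), np.float64(76.1), np.float64(76.2)]
tip [566.98428697 131.29175379  82.        ]
flange c approx [567.32995632 132.0046996   30.        ]
T [575.1 111.3 261.8] yaw 75.85626183389321
target in tool [ 18.4 -15.2 207.6   1. ]
S [([388, 110, 53, 18, 240], [413.1, 121.4]), ([451, 115, 17, 19, 112], [456.6, 121.8]), ([308, 183, 16, 24, 243], [315.4, 196.1]), ([351, 186, 11, 18, 139], [356.3, 195.9]), ([326, 229, 23, 29, 543], [336.8, 242.2])] [357.23129305 186.44397128] [356.95808182 190.97613763]
D [([442, 76, 38, 65, 1803], [461.0, 110.3]), ([274, 196, 19, 25, 381], [283.0, 207.4]), ([333, 213, 16, 24, 250], [340.3, 225.9]), ([304, 240, 12, 19, 148], [308.9, 250.4])] [309.08290167 238.94016769] [309.20545664 243.89570698]
```

View pics/s2.png

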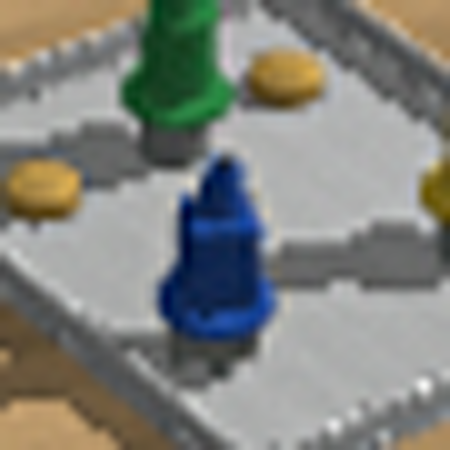

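View pics/d2.png

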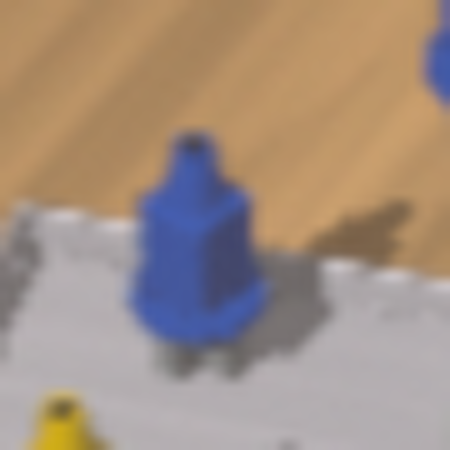

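All three cameras agree: nozzle at (567,131.5), yaw 75.8°. I move above it, square the tilt and descend partway.

```bash
python3 -m jog '[[[0.018,-0.015,0,0.6,0.3,0,0],[0,0,0.02,0,0,0,0],[0,0,0.03,0,0,0,0],[0,0,0.03,0,0,0,0],[0,0,0,0,0,0,0],[0,0,0,0,0,0,0]]]'
python3 n.py w4; python3 - <<'E'
from h import *
T=tool();print((np.linalg.inv(T)@[567,131.5,53,1]).round(1),arm.tcp_to_tips)
E
```

```text
time: 4.2
ee_pos: [565.9, 134.0, 181.4]
eef_rot: [0.001, 0.791, 0.612, 0.002]
force: [0.9, -0.3, 1.0]
opening: 0.999
4.25 q [ 9.400e-02  3.850e-01 -1.580e-01  1.023e+00  1.000e-03  1.918e+00] T [565.7 134.  181.3] yaw 75.5 z [ 0.0042  0.0017 -1.    ]
[ -2.4   1.4 128.3   1. ] 72.6
```

View pics/w4.png

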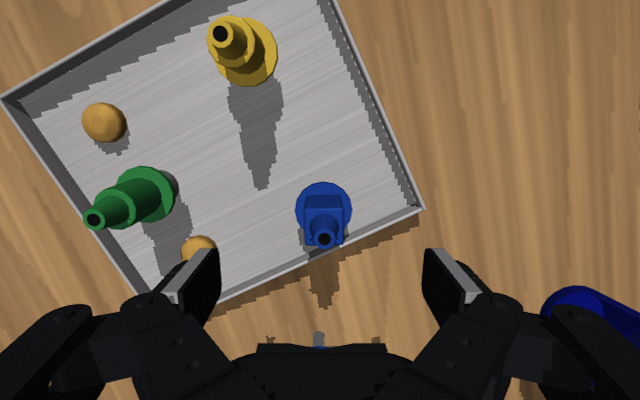

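The nozzle is at (323,215) with its tip at (324,239), between the fingers (inner pad edges at 220 and 425), and the spares are clear of them.

```bash
python3 - <<'E'
from h import *
f=frame("wrist");T=tool();print(T[:3,3],onz(f,(324.5,239.5),82))
p=onz(f,(324.5,239.5),82);print((np.linalg.inv(T)@np.append(p,1)).round(1))
E
python3 -m jog '[[[-0.002,0.001,0.02,0,0,0,0],[0,0,0.02,0,0,0,0],[0,0,0.018,0,0,0,0],[0,0,0,0,0,0,0],[0,0,0,0,0,0,0]]]'
python3 n.py w5; python3 - <<'E'
from h import *
T=tool();print((np.linalg.inv(T)@[567,131.5,53,1]).round(1))
E
```

```text
[566.08976964 133.97158399 181.87338851] [566.3489212  130.66871134  82.        ]
[-3.4  0.6 99.9  1. ]
time: 4.8
ee_pos: [573.1, 132.2, 131.9]
eef_rot: [0.005, 0.791, 0.612, 0.009]
force: [0.1, 0.2, -0.4]
opening: 0.996
4.85 q [ 9.000e-02  4.290e-01 -2.240e-01  8.970e-01  1.000e-03  1.915e+00] T [573.1 132.2 132. ] yaw 75.43 z [ 0.0209  0.0032 -0.9998]
[-2.9 -7.2 78.8  1. ]
```

View pics/w5.png

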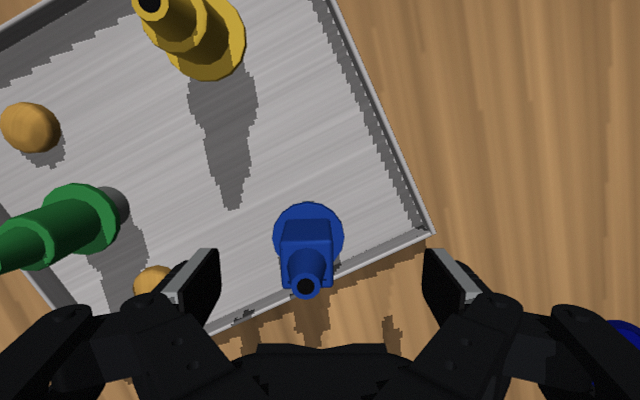

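The image shows the descent drifted sideways and tilted a little (nozzle tip now at (305,287), left of the pad centre). I'll correct before going lower.

```bash
cat > go.py <<'E'
from h import *
import sys
x,y,z,yaw=map(float,sys.argv[1:5])
T=tool();s=arm.state();c,sn=np.cos(np.radians(yaw)),np.sin(np.radians(yaw))
G=np.array([[c,sn,0],[sn,-c,0],[0,0,-1.]])
d=T[:3,:3].T@(np.array([x,y,z])-T[:3,3]); w=R.from_matrix(T[:3,:3].T@G).as_rotvec(degrees=True)
print("t",s["time"],"pos",T[:3,3].round(1),"yaw",np.degrees(np.arctan2(T[1,0],T[0,0])).round(2),"open",round(s["opening"],3),"F",s["force"].round(1),"shift mm",d.round(1),"turn deg",w.round(2))
E
python3 go.py 567 131.5 132 75.8
python3 -m jog '[[[-0.002,-0.006,0,1.1,-0.5,0,0],[0,0,0,0,0,0,0]]]'
python3 go.py 567 131.5 108 75.8
```

```text
t 4.85 pos [573.1 132.2 132. ] yaw 75.43 open 0.998 F [-0.4  0.3 -0. ] shift mm [-2.2 -5.7 -0.2] turn deg [ 1.12 -0.47 -0.38]
time: 5.05
ee_pos: [567.4, 131.9, 134.4]
eef_rot: [0.001, 0.791, 0.612, 0.001]
force: [-0.2, -0.3, 0.2]
opening: 1.001
t 5.05 pos [567.4 131.9 134.4] yaw 75.42 open 1.001 F [-0.2 -0.3  0.2] shift mm [-0.4 -0.3 26.4] turn deg [ 0.1   0.   -0.38]
```

```bash
python3 -m jog '[[[0,-0.001,0.014,0.2,0,-0.4,0],[0,-0.001,0.013,0.2,0,0,0],[0,0,0,0,0,0,0]]]'
python3 go.py 567 131.5 108 75.8; python3 n.py w6
```

```text
time: 5.35
ee_pos: [566.2, 132.6, 106.7]
eef_rot: [-0.002, 0.789, 0.615, -0.001]
force: [-1.3, -0.0, -0.4]
opening: 0.996
t 5.35 pos [566.2 132.6 106.7] yaw 75.86 open 0.996 F [-1.3 -0.  -0.4] shift mm [-0.8  1.1 -1.3] turn deg [-0.18 -0.06  0.06]
5.4 q [ 0.091  0.457 -0.247  0.868  0.002  1.909] T [566.4 132.6 107.3] yaw 75.86 z [-0.0022  0.0017 -1.    ]
```

View pics/w6.png

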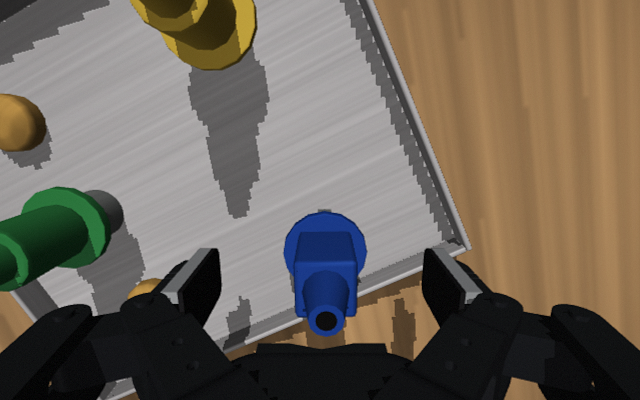

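The nozzle is centred between the pads (tip at (325,320)) and square to them. Closing.

```bash
python3 -m jog '[[[0,0,0,0,0,0,255],[0,0,0,0,0,0,255],[0,0,0,0,0,0,255],[0,0,0,0,0,0,255],[0,0,0,0,0,0,255],[0,0,0,0,0,0,255],[0,0,0,0,0,0,255],[0,0,0,0,0,0,255]]]' 60
python3 go.py 567 131.5 108 75.8
```

```text
time: 6.2
ee_pos: [566.6, 132.6, 107.5]
eef_rot: [-0.001, 0.789, 0.615, -0.0]
force: [0.0, -0.2, -1.8]
opening: 0.268
t 6.2 pos [566.6 132.6 107.5] yaw 75.85 open 0.268 F [ 0.  -0.2 -1.8] shift mm [-1.   0.6 -0.6] turn deg [-0.14 -0.07  0.05]
```

Opening 0.268 × 85 ≈ 23 mm, so the 24 mm block is held. Lifting.

```bash
python3 -m jog '[[[0,0,-0.02,0,0,0,255],[0,0,-0.03,0,0,0,255],[0,0,-0.03,0,0,0,255],[0,0,-0.03,0,0,0,255],[0,0,-0.03,0,0,0,255],[0,0,-0.03,0,0,0,255],[0,0,0,0,0,0,255],[0,0,0,0,0,0,255]]]'
python3 go.py 487.5 -183.5 275 72.4; python3 n.py w7
```

```text
time: 7.0
ee_pos: [565.4, 132.1, 281.9]
eef_rot: [-0.003, 0.789, 0.615, -0.002]
force: [-0.2, -0.2, -1.3]
opening: 0.271
t 7.0 pos [565.4 132.1 281.9] yaw 75.85 open 0.271 F [-0.2 -0.2 -1.3] shift mm [-325.1    1.6    7.1] turn deg [-0.41  0.04  3.45]
7.05 q [0.091 0.335 0.024 1.266 0.002 1.908] T [565.6 132.2 282.1] yaw 75.85 z [-0.0064  0.0014 -1.    ]
```

View pics/w7.png

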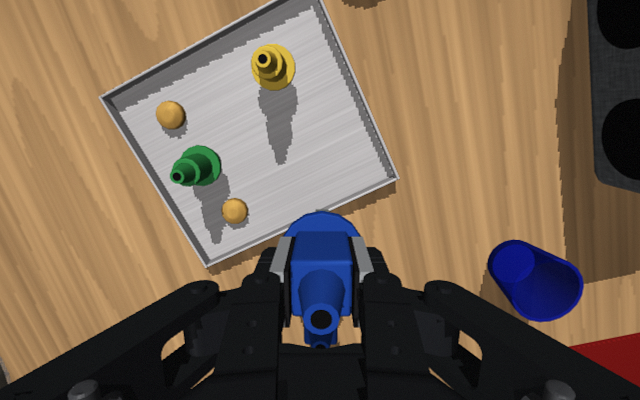

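The nozzle is held square between the pads (tip at (321,319)). The tray shows only the two spares and the weights, undisturbed. Travelling to the socket.

```bash
python3 -m jog '[[[-0.02,0,0,0,0,0,255],[-0.04,0,0,0,0,0,255],[-0.04,0,0,0,0,0,255],[-0.04,0,0,0,0,0,255],[-0.04,0,0,0,0,0,255],[-0.04,0,0,0,0,0,255],[-0.04,0,0,0,0,0,255],[-0.04,0,0,0,0,0,255],[-0.02,0,0,0,0,0,255],[0,0,0,0,0,0,255]]]'
python3 go.py 487.5 -183.5 275 72.4
```

```text
time: 8.05
ee_pos: [479.9, -186.8, 266.6]
eef_rot: [-0.011, 0.787, 0.616, -0.008]
force: [-0.9, 0.2, -0.3]
opening: 0.267
t 8.05 pos [ 479.9 -186.8  266.6] yaw 76.11 open 0.267 F [-0.9  0.2 -0.3] shift mm [ 5.   6.4 -8.6] turn deg [-1.62 -0.01  3.71]
```

```bash
python3 -m jog '[[[0.005,0.0065,0.004,-1.6,0,3.7,255],[0,0,0,0,0,0,255],[0,0,0,0,0,0,255]]]'
python3 go.py 487.5 -183.5 260 72.4; python3 n.py w8; python3 - <<'E'
from h import *
S=frame("scene");D=frame("side")
crop(S["img"],210,110,90,90,6,"s3.png");crop(D["img"],335,100,90,105,6,"d3.png")
E
```

```text
time: 8.35
ee_pos: [485.7, -182.3, 259.0]
eef_rot: [-0.003, 0.807, 0.59, -0.001]
force: [-0.8, 0.4, -0.8]
opening: 0.269
t 8.35 pos [ 485.7 -182.3  259. ] yaw 72.31 open 0.269 F [-0.8  0.4 -0.8] shift mm [-0.6  2.  -1. ] turn deg [-0.37 -0.13 -0.09]
8.4 q [-5.140e-01  2.280e-01 -1.800e-01  1.170e+00  1.000e-03  1.365e+00] T [ 485.7 -182.2  258.9] yaw 72.31 z [-0.0056  0.0042 -1.    ]
```

View pics/w8.png

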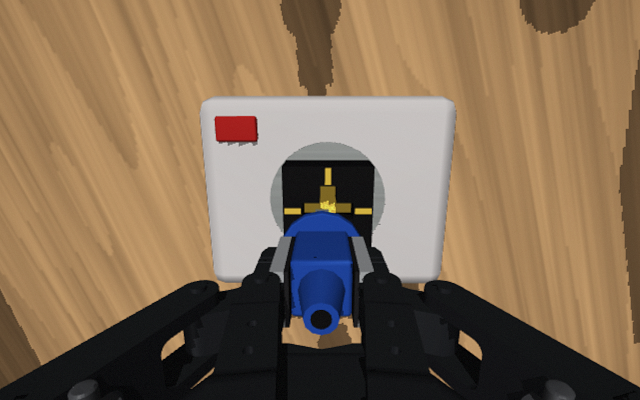

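View pics/s3.png

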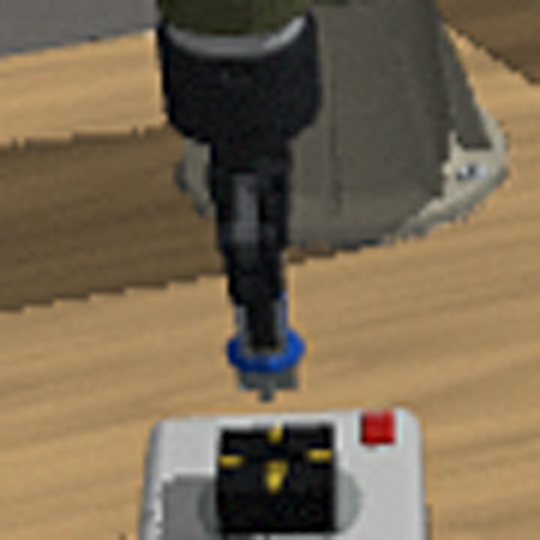

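View pics/d3.png

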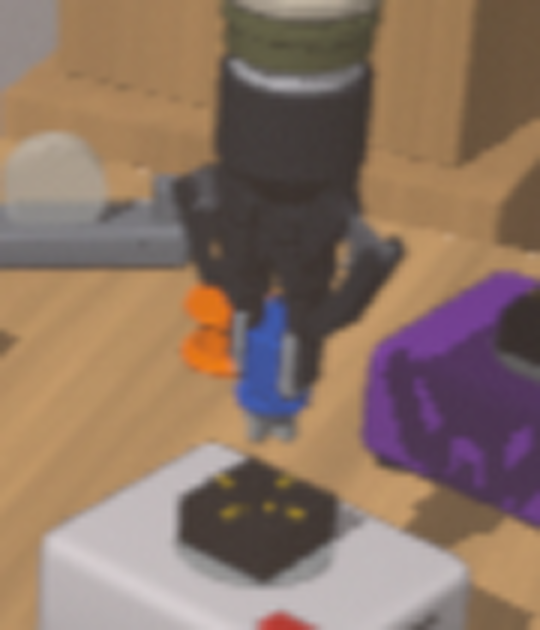

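The wrist view shows the collar marks at left (293,211), right (363,211) and top (328,177), just ahead of the nozzle flange. The slot and block axes look parallel. Now the socket relative to the nozzle, in tool axes.

```bash
python3 - <<'E'
from h import *
f=frame("wrist");T=tool();Ti=np.linalg.inv(T)
bl,m=blobs(f["img"],(20,100,100),(35,255,255),8);print(bl)
B={}
for st,c in bl:
    if st[4]<150: print(c,onz(f,c,115).round(1),(Ti@np.append(onz(f,c,115),1)).round(1))
crop(f["img"],265,140,120,200,4 if 0 else 3,"w8c.png")
# nozzle tip hole in tool frame, plane tool z=25
H=np.array(f["hand_eye"])
for uv,z in (((320.5,319.5),25),):
    d=H[:3,:3]@[(uv[0]-f["cx"])/f["f"],(uv[1]-f["cy"])/f["f"],1];o=H[:3,3];print("tip tool",o+d*(z-o[2])/d[2])
crop(f["img"],280,200,80,140,4,"w8d.png")
E
```

```text
[([324, 167, 7, 18, 114], [326.7, 175.4]), ([304, 186, 46, 27, 630], [326.8, 201.9]), ([283, 207, 17, 7, 108], [290.8, 210.3]), ([354, 208, 17, 6, 102], [362.0, 210.5])]
[326.7, 175.4] [ 495.2 -161.   115. ] [ 23.1   2.7 144.7   1. ]
[290.8, 210.3] [ 465.3 -176.3  115. ] [ -0.6 -21.2 144.8   1. ]
[362.0, 210.5] [ 510.5 -190.8  115. ] [ -0.6  26.3 144.6   1. ]
tip tool [-1.07478199 -0.91070591 25.        ]
```

View pics/w8c.png

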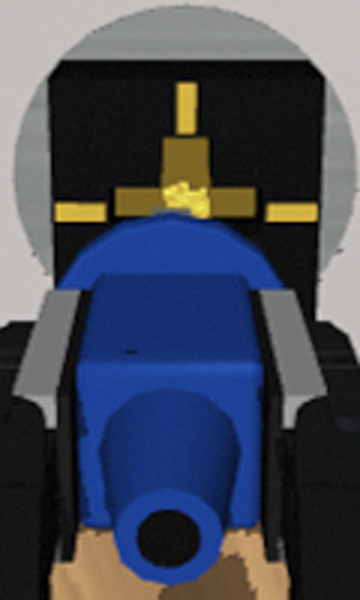

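View pics/w8d.png

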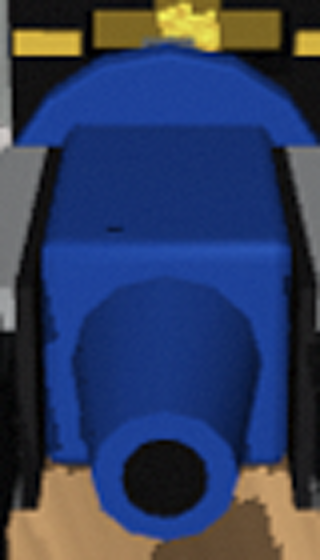

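The socket re-measures at (487.9,−183.5), consistent with the first look. The nozzle sits about 1 mm back in tool x, so the TCP target is (488.1,−182.6) at yaw 72.4°.

```bash
python3 go.py 488.1 -182.6 240 72.4
python3 -m jog '[[[0.0002,0.0025,0.008,-0.4,-0.1,0,255],[0,0,0,0,0,0,255],[0,0,0,0,0,0,255]]]'
python3 go.py 488.1 -182.6 240 72.4
```

```text
t 8.55 pos [ 486.2 -182.7  259.7] yaw 72.27 open 0.27 F [-0.2 -0.5  0.5] shift mm [ 0.6  1.8 19.7] turn deg [-0.27 -0.1  -0.13]
time: 8.85
ee_pos: [489.2, -182.8, 251.3]
eef_rot: [0.001, 0.807, 0.59, 0.001]
force: [-0.0, -0.5, 0.2]
opening: 0.273
t 8.85 pos [ 489.2 -182.8  251.3] yaw 72.38 open 0.273 F [-0.  -0.5  0.2] shift mm [-0.2 -1.2 11.3] turn deg [ 0.19  0.01 -0.02]
```

```bash
python3 -m jog '[[[0,-0.001,0.011,0.1,0,0,255],[0,0,0.01,0,0,0,255],[0,0,0,0,0,0,255],[0,0,0,0,0,0,255]]]'
python3 go.py 488.1 -182.6 226 72.4;python3 n.py w9; python3 - <<'E'
from h import *
S=frame("scene");D=frame("side")
crop(S["img"],225,140,70,70,8,"s4.png");crop(D["img"],345,130,70,75,8,"d4.png")
f=frame("wrist");T=tool();Ti=np.linalg.inv(T)
bl,m=blobs(f["img"],(20,100,100),(35,255,255),8)
for st,c in bl:print(st,c,onz(f,c,115).round(1),(Ti@np.append(onz(f,c,115),1)).round(1))
crop(f["img"],265,140,120,200,3,"w9c.png")
E
```

```text
time: 9.25
ee_pos: [487.9, -182.3, 227.8]
eef_rot: [0.0, 0.807, 0.59, 0.0]
force: [-0.4, 0.3, -0.5]
opening: 0.27
t 9.25 pos [ 487.9 -182.3  227.8] yaw 72.38 open 0.27 F [-0.4  0.3 -0.5] shift mm [-0.2  0.3  1.8] turn deg [ 0.02  0.   -0.02]
9.3 q [-0.512  0.245 -0.236  1.089 -0.     1.366] T [ 487.7 -182.2  227.8] yaw 72.38 z [-1.e-04  0.e+00 -1.e+00]
[319, 178, 8, 19, 152] [322.5, 187.0] [ 495.1 -161.2  115. ] [ 2.240e+01 -1.000e-01  1.136e+02  1.000e+00]
[315, 199, 17, 13, 173] [323.0, 203.8] [ 492.4 -170.6  115. ] [ 12.7   0.2 113.6   1. ]
[272, 223, 19, 8, 129] [280.6, 226.3] [ 465. -176.  115.] [ -0.8 -24.3 113.6   1. ]
[354, 224, 20, 7, 129] [363.8, 226.9] [ 510.7 -190.9  115. ] [ -1.2  23.8 113.6   1. ]
```

View pics/s4.png

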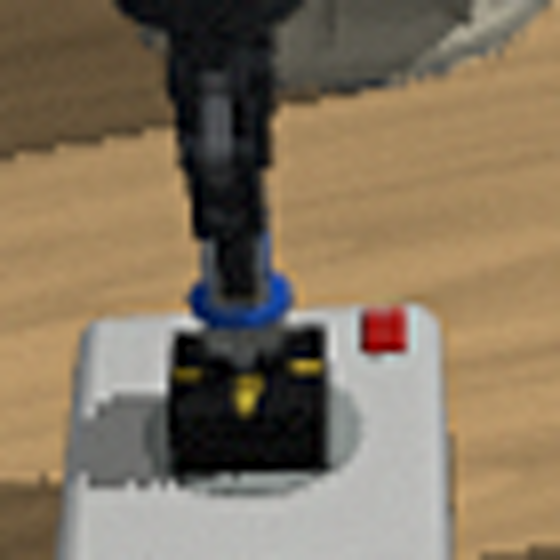

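View pics/d4.png

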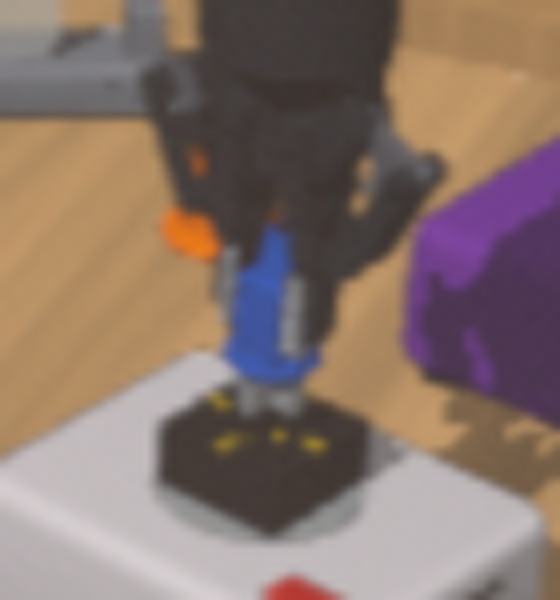

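View pics/w9c.png

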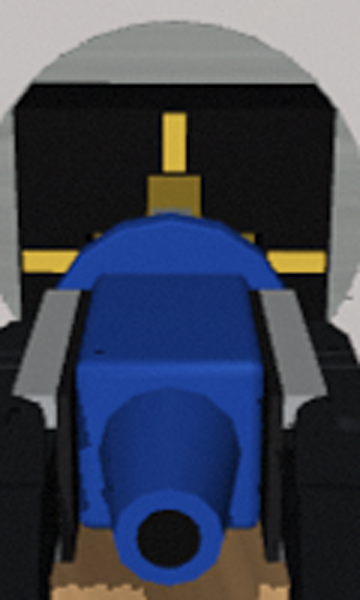

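All views agree: the socket in tool axes is (−1.0,−0.2) and the nozzle (−1,0), yaw within 0.5°. Lowering into the mouth, watching the force.

```bash
python3 -m jog '[[[0,0,0.006,0,0,0.2,255],[0,0,0.005,0,0,0,255],[0,0,0.005,0,0,0,255],[0,0,0,0,0,0,255]]]'
python3 go.py 488.1 -182.6 205 72.3
```

```text
time: 9.85
ee_pos: [488.6, -182.7, 211.8]
eef_rot: [0.001, 0.808, 0.589, 0.001]
force: [0.1, 1.2, -0.3]
opening: 0.27
t 9.85 pos [ 488.6 -182.7  211.8] yaw 72.17 open 0.27 F [ 0.1  1.2 -0.3] shift mm [-0.  -0.5  6.8] turn deg [ 0.17  0.03 -0.13]
```

No vertical force at about 7 mm below the mouth, so the splines are in. Pushing on against the spring.

```bash
python3 -m jog '[[[0,-0.0005,0.005,0.1,0,0,255],[0,0,0.004,0,0,0,255],[0,0,0,0,0,0,255]]]'
python3 go.py 488.1 -182.6 197 72.3
```

```text
time: 10.15
ee_pos: [488.2, -182.6, 202.7]
eef_rot: [0.001, 0.808, 0.589, 0.0]
force: [-0.5, 1.0, 4.6]
opening: 0.268
t 10.15 pos [ 488.2 -182.6  202.7] yaw 72.17 open 0.268 F [-0.5  1.   4.6] shift mm [ 0.  -0.1  5.7] turn deg [ 0.1   0.04 -0.13]
```

Fz is 4.6 N, so the plunger has begun to move. Continuing.

```bash
python3 -m jog '[[[0,0,0.003,0,0,0,255],[0,0,0.003,0,0,0,255],[0,0,0,0,0,0,255]]]'
python3 go.py 488.1 -182.6 197 72.3
python3 -m jog '[[[0,0,0.002,0,0,0,255],[0,0,0.0,0,0,0,255]]]'
python3 go.py 488.1 -182.6 197 72.3
```

```text
time: 10.45
ee_pos: [488.2, -182.6, 198.4]
eef_rot: [0.002, 0.808, 0.589, 0.0]
force: [-2.3, 1.2, 6.9]
opening: 0.272
t 10.45 pos [ 488.2 -182.6  198.4] yaw 72.18 open 0.272 F [-2.3  1.2  6.9] shift mm [-0.  -0.1  1.4] turn deg [ 0.17  0.07 -0.12]
time: 10.65
ee_pos: [488.1, -182.5, 198.2]
eef_rot: [0.002, 0.808, 0.589, 0.001]
force: [-1.8, 1.0, 6.7]
opening: 0.274
t 10.65 pos [ 488.1 -182.5  198.2] yaw 72.18 open 0.274 F [-1.8  1.   6.7] shift mm [-0.   0.1  1.2] turn deg [ 0.23  0.09 -0.12]
```

```bash
python3 -m jog '[[[0,0,0.003,0.1,0,0,255],[0,0,0.003,0,0,0,255],[0,0,0.003,0,0,0,255]]]'
python3 go.py 488.1 -182.6 197 72.3
python3 -m jog '[[[0,0,0.003,0,0,0,255],[0,0,0.003,0,0,0,255]]]'
python3 go.py 488.1 -182.6 197 72.3
```

```text
time: 10.95
ee_pos: [488.0, -182.4, 197.3]
eef_rot: [0.004, 0.808, 0.589, 0.001]
force: [-6.8, 4.3, 21.8]
opening: 0.27
t 10.95 pos [ 488.  -182.4  197.3] yaw 72.2 open 0.27 F [-6.8  4.3 21.8] shift mm [-0.1  0.2  0.3] turn deg [ 0.41  0.18 -0.1 ]
time: 11.15
ee_pos: [487.7, -182.2, 197.3]
eef_rot: [0.006, 0.808, 0.589, 0.001]
force: [-7.3, 4.2, 21.3]
opening: 0.271
t 11.15 pos [ 487.7 -182.2  197.3] yaw 72.22 open 0.271 F [-7.3  4.2 21.3] shift mm [-0.2  0.5  0.4] turn deg [ 0.62  0.25 -0.08]
```

Vertical force rose to 21 N, well over the spring's 8 N, and z stopped at 197.3. That puts the foot at about 93, which is home. Checking visually.

```bash
python3 - <<'E'
from h import *
S=frame("scene");D=frame("side");f=frame("wrist")
a=cv2.resize(S["img"][140:210,225:295],(400,400),interpolation=cv2.INTER_CUBIC);b=cv2.resize(D["img"][130:200,345:415],(400,400),interpolation=cv2.INTER_CUBIC)
cv2.imwrite("pics/end1.png",np.hstack([a,b])[:,:,::-1]);cv2.imwrite("pics/w10.png",f["img"][:,:,::-1])
print(arm.state()["force"],arm.state()["ee_pos"],arm.state()["time"])
E
```

```text
[-7.47154896  3.20564661 21.30005041] [ 487.7071845  -182.18721105  197.35565463] 11.3
```

View pics/end1.png

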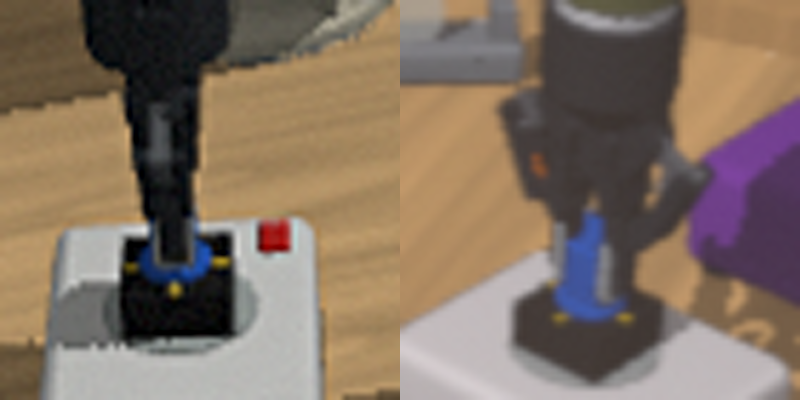

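View pics/w10.png

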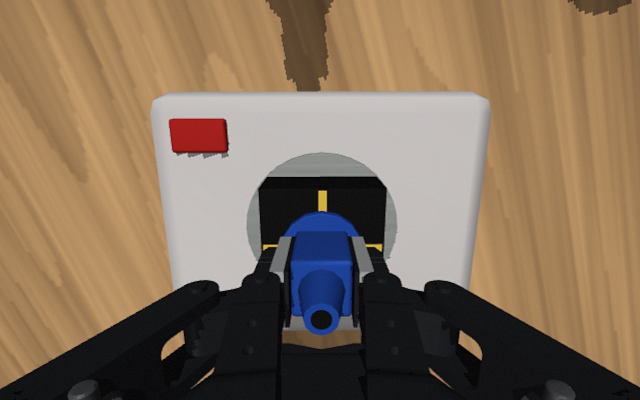

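The flange sits on the collar in both views, centred between the yellow marks. The nozzle hasn't slipped in the pads (tip still at (321,319)), and the push holds steady at 21 N. Handing in.

```bash
python3 -c "
from workcell import arm
print(arm.sign_off()); s=arm.state(); print(s['time'],s['ee_pos'],s['force'],s['opening'])"
```

```text
the job is handed in; nothing more can be done
None
the job is handed in; nothing more can be done
```

The blue nozzle is seated in the white inflator's socket, still gripped at 60 N and pressed down. I handed the job in at about 11.3 s, and no verdict was reported.

**What I did:** I found the 79 mm nozzle in the tray (tip measured at 82 mm) and ruled out the taller blue one outside it, whose tip stood at about 106 mm. I gripped it square to its faces and lifted it clear. I then turned it about 3.5° to line up with the slots and lowered it in, meeting no vertical force at the mouth. From there I pushed through the plunger to the collar.

**Last checks:**
- **Depth:** the tool stopped at 197.3 mm, which puts the foot about 22 mm below the mouth. The vertical force held at 21 N, well above the spring's 8 N, and both fixed cameras show the flange down on the collar.
- **Alignment:** the tool is within about 0.6 mm of its target, its yaw within 0.5° of the slots, and its tilt about 0.7°. The wrist view shows no slip in the grip.
- **Side load:** pressing produces about 8 N sideways. I left it, because position and tilt are well inside the limits.
- **Other objects:** the spares and weights looked undisturbed in the tray after the lift. I did not measure the votive, holder, mug or spool again at the end, but the arm never came near them.

**Measurements that disagreed:**
- The fixed cameras and the wrist camera differed by 2–3 mm on the socket, and by up to about 3 mm on the nozzle at first. I used the wrist values.
- The block first measured 21–23 mm instead of 24 mm.
- The arm drifted up to 7 mm and 1.2° on the way down to the nozzle, and I corrected that before gripping.

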